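# Slide a dropout blank out over the plate edge for filing

## Robot

A 6-joint arm with a two-finger parallel gripper is mounted at the origin on the work surface. World frame = base frame: x ahead of the robot, y to its left, z up, the work surface at z = 0. Lengths are in m, angles in degrees, forces in N, time in s.
With the tool pointing down it reaches from about 0.3 to 0.75 m from the base axis. Payload 8.5 kg.
Tool frame: the origin (TCP) lies on the centre line of the jaws, within the pads' length; the fingertips stand env.tips_ahead ahead of it and the grasp point (between the pads) lies 8 mm behind it (env.tips_ahead is the distance from the TCP to the fingertips, in m); z points along the fingers, y is the direction in which the jaws open and shut (so a half turn about z gives the same grasp; the last joint's range is limited). The gripper opens to 85 mm and grips with 20 to 120 N. Pads are 22 mm wide; open, the fingers measure 114 mm over their backs; the gripper's body (76 mm by 85 mm) begins 54 mm behind the grasp point. The pads swing forward as they close: fully open they stand 13 mm farther back than shut.
Start: joints at [-76.106, 21.807, 74.336, -0, 83.858, -12.336], TCP at [0.243, -0.493, 0.242] pointing down, gripper open.
Joint ranges: [-178.18, 178.18], [-50.72, 133.34], [12.68, 142.11], [-81.47, 261.47], [9.98, 163.14], [-165.26, 165.26]. Speed limits (degrees/s): [136.94, 136.94, 180, 180, 180, 180].

## Interface

Orientations are given as a 3x3 rotation matrix whose columns are the frame's x, y, z axes.
In Python, from rig import env gives the robot as it stands.
- The arm moves only by the tool servo_tool, never from a script. Its argument "commands" is a list of rows, each an object with "linear": the shift along the tool's x, y, z in mm, a list of three; "angular": the turn, a rotation vector about the tool's x, y, z in degrees, a list of three; "gripper": the opening, from -1 (shut) to 1 (fully open). In form: [{"linear": [x, y, z], "angular": [rx, ry, rz], "gripper": gripper}, ...]. A call has 1 to 20 rows; each row is the pose to reach, as a shift and turn from the pose commanded when the call began, along the tool's axes at that moment; what a row does not reach only later rows make up. A row lasts 1/10 s, in which the tool goes at most 50 mm and 8.59 degrees, less where a joint would pass 70% of its speed; a pose out of reach is approached as far as the arm can. A call with a gripper value outside its range is refused whole. The fingers move at their own pace and stop on an object; "force" is the grip in N (left out, the last holds). Time passes only in rows, so rows that repeat a pose let the fingers close. It gives the time, the measured TCP pose, the force and the opening at its end, in the units of the state.
- env.observe(): the state, without advancing time (a new reading comes with each control period).
- env.get_image(name): name is "scene" or "top" or "wrist"; returns a dict with "frame" (384x512x3 uint8, blue, green, red), "fx", "fy", "cx", "cy" (pixels), "k1" (the pictures are not rectified: a ray, as slopes to the right and down, at radius r is drawn at 1 + k1 r^2 times it, then the intrinsics apply), "cam_to_world" (4x4, takes a point from camera to world coordinates); the wrist camera has in their place "T_tool_cam" (4x4, takes a point from camera to tool coordinates, whose origin is the TCP and whose axes are the flange's). Camera axes: x right, y up, looking along -z (the intrinsics and any distortion apply to the point x, -y, -z); pixel columns grow to the right and rows downward; lengths in m; the calibration is good to about 2 mm. A picture is of the moment at which its call begins: read the wrist's pose just before it. There is no depth.
- env.close_job(): hands the job in, once; it reports no verdict.
Trained networks look in a picture, given as the dict that the camera call returned (one of the last four; its "shot" number tells which), for a name from the list of things; names that differ only in an ending like _2 or _b are one class to them, and where a whole thing is asked for, a point or a joint stands for the part that bears it (a point fixed in the world has none). Each returns a list of dicts, best first, with "confidence" (0 to 1); they miss things now and then, are a little off and sometimes report something else, mostly with a low value. They report only what shows in the picture. A call takes as long as a camera call. They do not tell look-alikes from the thing itself.
- env.trace(picture, query): "pixels" (384x512 bool, what is visible of it) and "extent" ([left, top, right, bottom] in pixels, round what is visible of it).
The state is a dict: "time_s": time; "q": joint angles; "qvel": joint speeds; "joint_efforts": joint torques, N m; "position": TCP position; "tool_rot": TCP orientation; "ft_force": force on the tool from outside, world axes, zero at the start; "wrist_torque": the same for the moment, N m; "grip_width": finger opening in m.
Only numpy, scipy, OpenCV 4.12 (cv2) and the standard library are available. Lean on these libraries where they do the work, as an engineer would, in place of code of your own. Each camera call takes 0.05 s, during which the arm holds its last target.

## Task

Get the flat dark steel blank ready for filing: push it with the fingertips across the aluminium plate so that one long side lies flush along the steel fence bar, and its slotted end sticks out 35 mm over the plate's free edge, with the small notches in its long sides right at that edge. Only push and slide it, never pick it up or let it tip, and leave it lying there. Do not disturb the tin and the two tube offcuts.

Things in the scene. Friction and masses are not known exactly. Their poses are not given: they have to be found in the camera images.
- plate: Fixed aluminium work plate, 260 (its x) x 220 (its y) x 30 mm high, lying on the bench; origin at the centre of its underside. Its +x side is the free edge (130 mm from the origin), which points to the robot's right give or take 15 degrees. A steel fence bar, 20 mm wide and 12 mm high, stands on it along its x from x = -130 to +110 mm; the guiding face of the fence looks to -y and lies at y = +85 mm, on the side away from the robot.
- plate_corner (a point): Point on the plate's top face (30 mm above the bench) where the line of the fence's guiding face meets the free edge; axes as the plate's. This is where the blank's fence-side notch has to come.
- blank: Loose flat dark steel blank, 140 (its x) x 92 (its y) x 6 mm thick, about 0.4 kg, lying flat on the plate; origin at the centre of its underside. Its +x end is the slotted end (open slot 12 mm wide, 25 mm deep in the middle) that has to overhang, it starts within 15 degrees of the plate's x direction; its -x end is plain and straight. Each long side has a notch 8 mm wide and 8 mm deep, centred 35 mm from the slotted end. It slides with dry friction and stays where it is left.
- blank_notch (a point): Point on the blank's underside, on the line of its +y (fence-side) long side, at the middle of that side's notch: 35 mm from the slotted end; axes as the blank's.
- tin: Bystander: round closed metal tin, 80 mm across, 46 mm high, on the bench beyond the free edge; origin at the centre of its underside.
- offcut_a: Bystander: steel tube offcut standing on the bench beyond the free edge, 38 mm across, 55 mm high; origin at the centre of its underside.
- offcut_b: Bystander: steel tube offcut standing on the bench behind the fence, 32 mm across, 45 mm high; origin at the centre of its underside.
There are look-alikes about, which are no part of the job. Of the things shaped like the blank, the steel one is meant.

How it is judged:
By the outcome, as a careful person would: the job done as asked, in the order asked, and still so for the second after the job is handed in, with the robot touching nothing.
It also fails if it takes over 51 s, if anything falls off the work surface, if the arm or the gripper's body presses on something with over 40 N, if the wrist force passes 120 N, or if a joint passes its speed limit or range.

## Working session

There is one attempt and no reset: what is moved stays moved. The work goes in short steps, Python scripts to look and compute and a tool call to move; the robot and the scene stay as the last step left them, time stands still between calls to the robot, and variables do not carry over. Pictures are saved under pics/ and viewed, and the job is handed in when it is done.

Besides the shell and the picture viewer there is one more tool, called after "Emit:" as a command line: name --argument value ..., lists and objects as JSON in quotes. servo_tool: Moves the arm, as the interface text tells. Its arguments: {"type":"object","properties":{"commands":{"type":"array","items":{"type":"object","properties":{"linear":{"type":"array","items":{"type":"number"}},"angular":{"type":"array","items":{"type":"number"}},"gripper":{"type":"number"}}}},"force":{"type":"number"}},"required":["commands"]}

```bash
ls; mkdir -p pics; python3 - <<'E'
from rig import env
import cv2
o=env.observe()
print(o['time_s'],o['position'],o['tool_rot'],env.tips_ahead,o['grip_width'])
for n in['scene','top','wrist']:
    p=env.get_image(n); cv2.imwrite(f'pics/{n}0.png',p['frame'])
    print(n,p['fx'],p['fy'],p['cx'],p['cy'],p['k1'],p.get('cam_to_world',p.get('T_tool_cam')))
E
```

```text
pics
0.0 [ 0.2430108  -0.49307186  0.24168732] [[ 8.97024024e-01  4.41981640e-01 -3.61753197e-04]
 [ 4.41981650e-01 -8.97022798e-01  1.52325904e-03]
 [ 3.48751664e-04 -1.52628823e-03 -9.99998774e-01]] 0.011 0.08512415870643755
scene 423.7676328755891 423.7676328755891 245.00396076322173 191.5432264696082 -0.16165472965207311 [[-0.12713352 -0.84108676  0.52574722  1.01100799]
 [ 0.99179132 -0.10048643  0.07907243  0.06325354]
 [-0.01367631  0.53148428  0.84695774  0.82384528]
 [ 0.          0.          0.          1.        ]]
top 374.8540402768781 374.8540402768781 255.24347124313277 192.64231549283397 -0.0317153070770444 [[ 1.70115534e-03  9.88081951e-01 -1.53919345e-01  4.07626889e-01]
 [-9.99933775e-01 -7.11538249e-05 -1.15082902e-02 -1.30014515e-02]
 [-1.13820858e-02  1.53928729e-01  9.88016394e-01  8.19911656e-01]
 [ 0.00000000e+00  0.00000000e+00  0.00000000e+00  1.00000000e+00]]
wrist 282.4951245197566 282.4951245197566 251.56971401006234 192.5484014691385 -0.004874966593542979 [[-6.44229828e-04  9.65786327e-01  2.59338305e-01  6.52020591e-02]
 [ 9.99999749e-01  5.45963309e-04  4.50939044e-04  9.78801475e-04]
 [ 2.93921564e-04  2.59338530e-01 -9.65786436e-01 -1.31695165e-01]
 [ 0.00000000e+00  0.00000000e+00  0.00000000e+00  1.00000000e+00]]
```

View pics/top0.png

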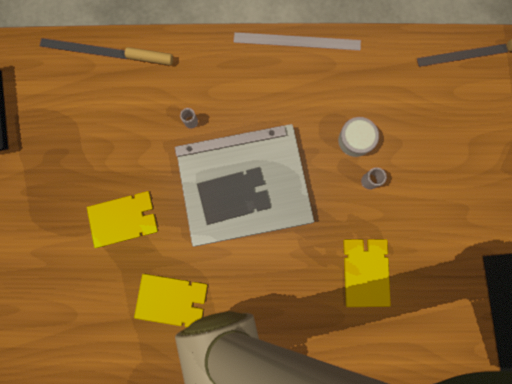

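View pics/scene0.png

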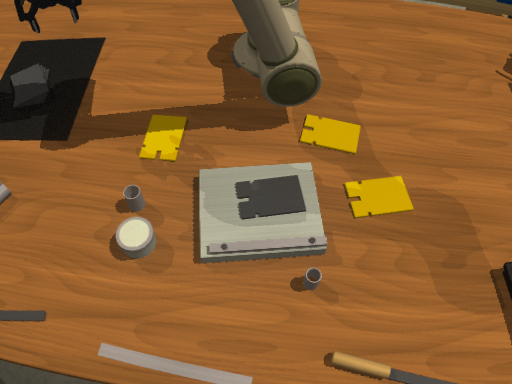

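View pics/wrist0.png

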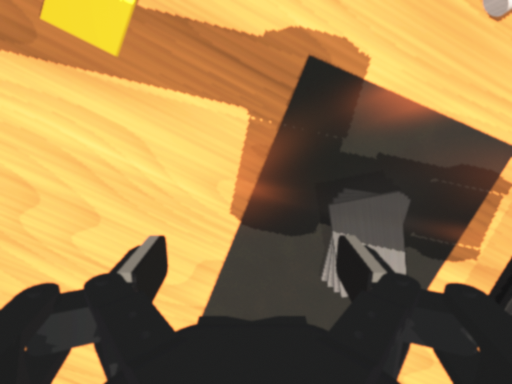

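```bash
cat > h.py <<'E'
import numpy as np, cv2
from scipy.optimize import minimize
def Rz(a):
    c,s=np.cos(a),np.sin(a); return np.array([[c,-s],[s,c]])
def c2w(p,obs=None):
    if 'cam_to_world' in p: return np.array(p['cam_to_world'])
    T=np.eye(4);T[:3,:3]=obs['tool_rot'];T[:3,3]=obs['position'];return T@np.array(p['T_tool_cam'])
def proj(p,M,X):
    X=np.atleast_2d(X);C=(X-M[:3,3])@M[:3,:3]
    s=np.stack([C[:,0]/-C[:,2],-C[:,1]/-C[:,2]],1)
    s=s*(1+p['k1']*(s**2).sum(1,keepdims=True))
    return s*[p['fx'],p['fy']]+[p['cx'],p['cy']]
def unproj(p,M,uv,z):
    uv=np.atleast_2d(uv).astype(float);d=(uv-[p['cx'],p['cy']])/[p['fx'],p['fy']];s=d.copy()
    for _ in range(20): s=d/(1+p['k1']*(s**2).sum(1,keepdims=True))
    r=np.stack([s[:,0],-s[:,1],-np.ones(len(s))],1)@M[:3,:3].T
    return M[:3,3]+r*((z-M[2,3])/r[:,2])[:,None]
BL=np.array([[-70,-46],[31,-46],[31,-38],[39,-38],[39,-46],[70,-46],[70,-6],[45,-6],[45,6],[70,6],[70,46],[39,46],[39,38],[31,38],[31,46],[-70,46]])/1000.
BH=np.array([[-70,-46],[70,-46],[70,46],[-70,46]])/1000.
PL=np.array([[-130,-110],[130,-110],[130,110],[-130,110]])/1000.
FE=np.array([[-130,85],[110,85],[110,105],[-130,105]])/1000.
def w(poly,pose,z):
    q=poly@Rz(pose[2]).T+pose[:2]; return np.c_[q,np.full(len(q),z)]
S=4
def fill(im,uv,v=1.):
    cv2.fillPoly(im,[np.round((uv+.5)*S*16-8).astype(np.int32)],v,shift=4)
def rblank(p,M,pose):
    im=np.zeros((384*S,512*S),np.uint8)
    for z in(.030,.033,.036): fill(im,proj(p,M,w(BL,pose,z)),255)
    return cv2.resize(im,(512,384),interpolation=cv2.INTER_AREA)/255.
def rplate(p,M,pose):
    im=np.zeros((384*S,512*S),np.uint8)
    for poly,zs in((PL,(0,.03)),(FE,(.03,.042))):
        pts=np.concatenate([proj(p,M,w(poly,pose,z)) for z in zs])
        fill(im,cv2.convexHull(pts.astype(np.float32))[:,0],255)
    return cv2.resize(im,(512,384),interpolation=cv2.INTER_AREA)/255.
def fit(r,p,M,mask,x0,ign=None):
    m=mask.astype(float);wt=np.ones_like(m) if ign is None else 1-ign.astype(float)
    sc=np.array([.001,.001,np.radians(.5)])
    f=lambda v:(wt*(r(p,M,x0+v*sc)-m)**2).sum()
    best=None
    s=np.vstack([np.zeros(3),8*np.eye(3)])
    o=minimize(f,np.zeros(3),method='Nelder-Mead',options=dict(initial_simplex=s,xatol=.03,fatol=.05,maxiter=250))
    s=np.vstack([o.x,o.x+2*np.eye(3)])
    o=minimize(f,o.x,method='Nelder-Mead',options=dict(initial_simplex=s,xatol=.02,fatol=.02,maxiter=200))
    return x0+o.x*sc,o.fun
def rel(bp,pp):
    # blank in plate frame
    d=Rz(-pp[2])@(bp[:2]-pp[:2]); return np.r_[d*1000,np.degrees(bp[2]-pp[2])]
E
python3 - <<'E'
from rig import env
from h import *
import pickle
out={}
for n in['top','scene']:
    p=env.get_image(n);M=c2w(p);f=p['frame']
    tb=env.trace(p,'blank');tp=env.trace(p,'plate')
    for t in tb[:5]:print(n,'blank',t['confidence'],t['extent'])
    for t in tp[:3]:print(n,'plate',t['confidence'],t['extent'])
    T={k:env.trace(p,k)[:3] for k in('tin','offcut_a','offcut_b')}
    for k in T:
        for t in T[k]:
            e=t['extent'];print(k,t['confidence'],e)
    out[n]=(p,tb,tp,T)
pickle.dump(out,open('o0.pkl','wb'))
c=cv2.resize(out['top'][0]['frame'][105:260,160:400],None,fx=3.3,fy=3.3,interpolation=cv2.INTER_CUBIC);cv2.imwrite('pics/crop0.png',c[:600,:800])
E
```

```text
top blank 0.83 [199.4, 171.3, 268.4, 225.3]
top blank 0.81 [343.6, 239.5, 389.5, 304.4]
top blank 0.76 [88.6, 191.0, 158.7, 246.5]
top blank 0.71 [137.0, 276.4, 202.4, 326.8]
top plate 0.88 [174.4, 125.1, 312.7, 247.7]
tin 0.97 [337.2, 116.8, 381.3, 157.5]
offcut_a 0.72 [179.8, 105.6, 199.3, 126.7]
offcut_a 0.59 [362.2, 168.5, 384.9, 191.9]
offcut_b 0.72 [179.8, 105.6, 199.3, 126.7]
offcut_b 0.59 [362.2, 168.5, 384.9, 191.9]
scene blank 0.81 [347.1, 174.3, 412.3, 216.4]
scene blank 0.8 [236.5, 175.3, 305.4, 221.1]
scene blank 0.72 [301.2, 117.4, 358.9, 151.9]
scene blank 0.66 [138.6, 116.7, 186.2, 158.0]
scene plate 0.63 [122.7, 184.6, 145.6, 212.6]
scene plate 0.55 [198.7, 162.3, 330.2, 264.2]
scene plate 0.48 [236.8, 173.7, 306.4, 219.1]
tin 0.63 [120.8, 218.9, 153.5, 256.5]
offcut_a 0.65 [238.2, 176.3, 305.8, 217.8]
offcut_a 0.55 [125.1, 185.5, 144.5, 212.2]
offcut_a 0.54 [300.9, 269.4, 322.6, 290.2]
offcut_b 0.65 [238.2, 176.3, 305.8, 217.8]
offcut_b 0.55 [125.1, 185.5, 144.5, 212.2]
offcut_b 0.54 [300.9, 269.4, 322.6, 290.2]
```

View pics/crop0.png

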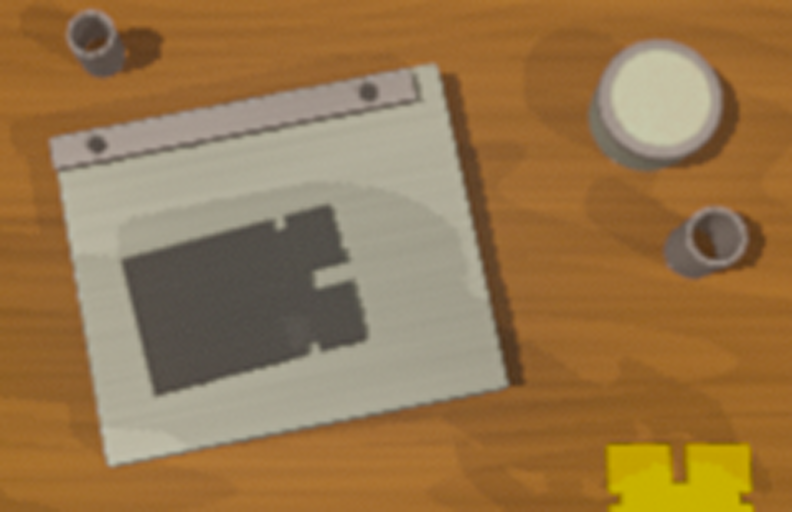

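Shaped like the blank in the top view: a dark one at (234,196) on the plate, and yellow ones at (367,273), (122,219) and (171,300). The crop shows the dark one is the steel blank, slot pointing right towards the free edge. The fence is at the top of the plate, offcuts at (189,116) and (374,180), and the tin at (359,137).

```bash
cat >> h.py <<'E'
def darkmask(f,region):
    g=f.astype(int);m=((g.max(2)<105)&((g.max(2)-g.min(2))<30)&region).astype(np.uint8)
    n,l,s,_=cv2.connectedComponentsWithStats(m);k=1+np.argmax(s[1:,4]);return l==k
def overlay(p,M,bp,pp,fn,box,k=4):
    x0,y0,x1,y1=box;im=cv2.resize(p['frame'][y0:y1,x0:x1],None,fx=k,fy=k,interpolation=cv2.INTER_CUBIC)
    def dr(P,c):
        uv=(proj(p,M,P)-[x0,y0]+.5)*k-.5;cv2.polylines(im,[np.round(uv).astype(int)],True,c,1)
    if bp is not None: dr(w(BL,bp,.036),(0,0,255))
    dr(w(PL,pp,.03),(0,255,0));dr(w(FE,pp,.042),(255,0,0));dr(w(FE,pp,.03),(255,0,255))
    cv2.imwrite(fn,im)
E
python3 - <<'E'
from h import *
import pickle
o=pickle.load(open('o0.pkl','rb'))
for n,box in(('top',(165,110,335,255)),('scene',(185,150,345,275))):
    p,tb,tp,T=o[n];M=c2w(p)
    P=[t for t in tp if t['extent'][2]-t['extent'][0]>100][0]
    B=[t for t in tb if (199<(t['extent'][0]+t['extent'][2])/2<300)][0]
    pm=P['pixels'].astype(bool)
    hull=np.zeros((384,512),np.uint8);cv2.fillConvexPoly(hull,cv2.convexHull(np.argwhere(pm)[:,::-1].astype(np.int32)),1)
    bm=darkmask(p['frame'],cv2.dilate(B['pixels'].astype(np.uint8),np.ones((7,7)))>0)
    c=unproj(p,M,[np.argwhere(pm).mean(0)[::-1]],.03)[0]
    pp,e=fit(rplate,p,M,hull,np.r_[c[:2],np.radians(-80)])
    cb=unproj(p,M,[np.argwhere(bm).mean(0)[::-1]],.036)[0]
    bp,e2=fit(rblank,p,M,bm,np.r_[cb[:2],np.radians(-75)])
    print(n,pp,np.degrees(pp[2]),e,bp,np.degrees(bp[2]),e2,pm.sum(),bm.sum()); print(rel(bp,pp))
    overlay(p,M,bp,pp,f'pics/ov_{n}.png',box)
    for k in T:
      for t in T[k]:
        z=.046 if k=='tin' else .05
        x=unproj(p,M,[np.argwhere(t['pixels']).mean(0)[::-1]],z/2)[0];print(k,x[:2],(rel(np.r_[x[:2],0],pp))[:2])
E
```

```text
top [ 0.55103257  0.02193776 -1.37678957] -78.88423156200727 193.9289811610919 [ 0.52453826  0.04159048 -1.30437622] -74.7352525794716 92.2871972318339 9477 2669
[-24.3919238  -22.2083828    4.14897898]
tin [ 0.6575634  -0.22990778] [267.65912533  55.97845534]
offcut_a [0.69993588 0.14427403] [-91.33383137 169.69527959]
offcut_a [ 0.56137926 -0.25868896] [277.35681787 -43.95001688]
offcut_b [0.69993588 0.14427403] [-91.33383137 169.69527959]
offcut_b [ 0.56137926 -0.25868896] [277.35681787 -43.95001688]
scene [ 0.55380243  0.02499724 -1.36822668] -78.39361445058296 280.30063821607075 [ 0.52580598  0.04408544 -1.31021524] -75.06980353296893 37.12123029603998 9131 2371
[-24.33041998 -23.58369619   3.32381092]
tin [ 0.65408459 -0.227745  ] [267.74984991  47.38320356]
offcut_a [0.52116799 0.04676266] [-27.88600638 -27.58823185]
offcut_a [ 0.56042985 -0.25684277] [277.41052981 -50.2106554 ]
offcut_a [0.70164121 0.14723345] [-89.99357172 169.40824581]
offcut_b [0.52116799 0.04676266] [-27.88600638 -27.58823185]
offcut_b [ 0.56042985 -0.25684277] [277.41052981 -50.2106554 ]
offcut_b [0.70164121 0.14723345] [-89.99357172 169.40824581]
```

View pics/ov_top.png

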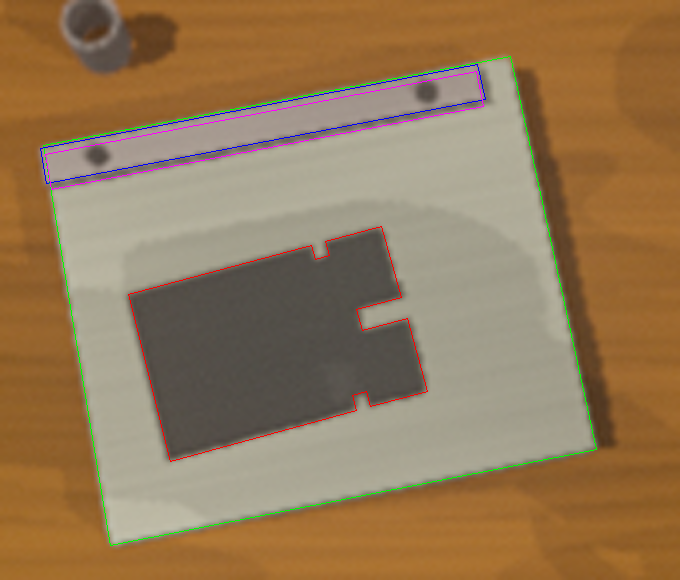

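View pics/ov_scene.png

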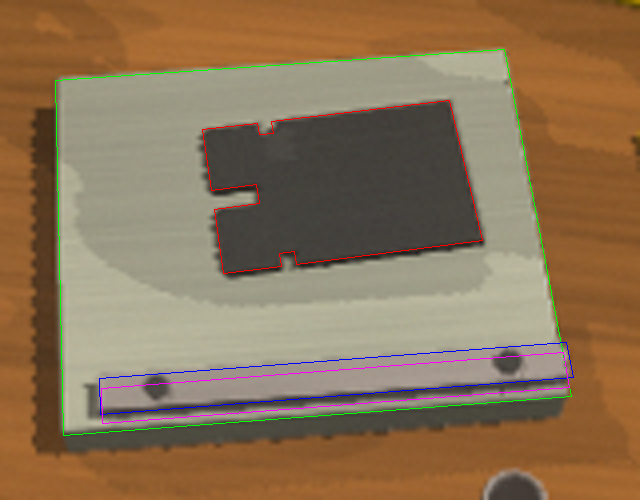

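```bash
cat >> h.py <<'E'
PP=np.array([0.55103257,0.02193776,-1.37678957])
def move(o,px,py,z,yawrel,pp=PP):
    """tool-frame shift (mm) + rotvec (deg) to bring TCP to plate coords (mm), z (mm), tool x yaw rel plate x (deg)"""
    from scipy.spatial.transform import Rotation as Ro
    R=np.array(o['tool_rot']);t=np.r_[Rz(pp[2])@np.array([px,py])/1000+pp[:2],z/1000]
    a=pp[2]+np.radians(yawrel);G=np.array([[np.cos(a),np.sin(a),0],[np.sin(a),-np.cos(a),0],[0,0,-1]])
    print('shift',np.round(R.T@(t-o['position'])*1000,1),'rot',np.round(Ro.from_matrix(R.T@G).as_rotvec(degrees=True),2))
def where(o,pp=PP):
    d=rel(np.r_[o['position'][:2],0],pp);R=o['tool_rot']
    print('t',round(o['time_s'],2),'plate xy',np.round(d[:2],2),'z',round(o['position'][2]*1000,2),'yawrel',round(np.degrees(np.arctan2(R[1][0],R[0][0])-pp[2]),2),'F',np.round(o['ft_force'],1),'w',round(o['grip_width']*1000,1))
E
python3 - <<'E'
from rig import env
from h import *
o=env.observe();where(o);move(o,-120,-24,80,180)
E
```

```text
t 0.75 plate xy [ 446.25 -401.53] z 242.34 yawrel 105.11 F [0.5 0.1 0.2] w 85.1
shift [ 512.1 -448.2  162.3] rot [  0.     0.   -74.89]
```

Emit:
servo_tool --commands '[{"linear": [34,-30,10],"angular": [0,0,-5],"gripper": 0.04},{"linear": [68,-60,20],"angular": [0,0,-10],"gripper": 0.04},{"linear": [102,-90,32],"angular": [0,0,-15],"gripper": 0.04},{"linear": [136,-120,43],"angular": [0,0,-20],"gripper": 0.04},{"linear": [170,-150,54],"angular": [0,0,-25],"gripper": 0.04},{"linear": [205,-179,65],"angular": [0,0,-30],"gripper": 0.04},{"linear": [239,-209,76],"angular": [0,0,-35],"gripper": 0.04},{"linear": [273,-239,87],"angular": [0,0,-40],"gripper": 0.04},{"linear": [307,-269,97],"angular": [0,0,-45],"gripper": 0.04},{"linear": [341,-299,108],"angular": [0,0,-50],"gripper": 0.04},{"linear": [375,-329,119],"angular": [0,0,-55],"gripper": 0.04},{"linear": [410,-359,130],"angular": [0,0,-60],"gripper": 0.04},{"linear": [444,-388,141],"angular": [0,0,-65],"gripper": 0.04},{"linear": [478,-418,152],"angular": [0,0,-70],"gripper": 0.04},{"linear": [512,-448,162],"angular": [0,0,-74.9],"gripper": 0.04},{"linear": [512,-448,162],"angular": [0,0,-74.9],"gripper": 0.04},{"linear": [512,-448,162],"angular": [0,0,-74.9],"gripper": 0.04},{"linear": [512,-448,162],"angular": [0,0,-74.9],"gripper": 0.04}]'

```text
time_s: 2.55
position: [0.5042, 0.1341, 0.0805]
tool_rot: [[-0.192, 0.981, 0.0], [0.981, 0.192, -0.0], [-0.0, 0.0, -1.0]]
ft_force: [-0.8, -0.6, 0.0]
grip_width: 0.0444
```

```bash
python3 - <<'E'
from rig import env
from h import *
o=env.observe();where(o);move(o,-120,-24,52,180);print(env.tips_ahead)
p=env.get_image('wrist');cv2.imwrite('pics/w1.png',p['frame'])
M=c2w(p,o);overlay(p,M,None,PP,'pics/w1o.png',(0,0,512,384),1)
E
```

```text
t 2.55 plate xy [-119.07  -24.34] z 80.54 yawrel 179.94 F [-0.8 -0.6  0. ] w 44.4
shift [ 0.9  0.3 28.5] rot [ 0.    0.01 -0.06]
0.011
```

View pics/w1o.png

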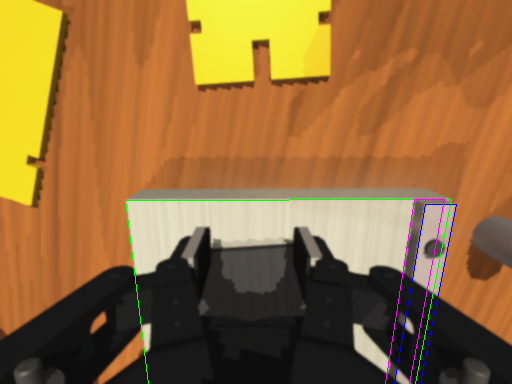

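Emit:
servo_tool --commands '[{"linear": [1,0,14],"angular": [0,0,0],"gripper": 0.04},{"linear": [1,0,26],"angular": [0,0,0],"gripper": 0.04},{"linear": [1,0,30],"angular": [0,0,0],"gripper": 0.04},{"linear": [1,0,32],"angular": [0,0,0],"gripper": 0.04}]'

```text
time_s: 3.0
position: [0.504, 0.1353, 0.048]
tool_rot: [[-0.192, 0.981, -0.001], [0.981, 0.192, -0.0], [0.0, -0.001, -1.0]]
ft_force: [0.4, -0.1, -0.4]
grip_width: 0.0446
```

```bash
python3 - <<'E'
from rig import env
from h import *
o=env.observe();where(o)
p=env.get_image('scene');cv2.imwrite('pics/s2.png',cv2.resize(p['frame'][140:260,190:350],None,fx=5,fy=5,interpolation=cv2.INTER_CUBIC))
E
```

```text
t 3.0 plate xy [-120.27  -24.27] z 48.01 yawrel 179.96 F [ 0.4 -0.1 -0.4] w 44.6
```

View pics/s2.png

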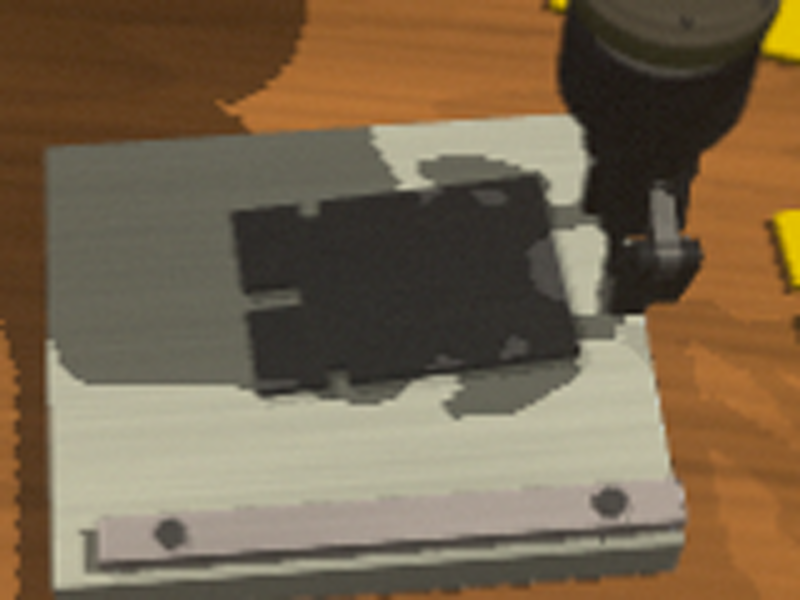

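Emit:
servo_tool --commands '[{"linear": [0,0,1.5],"angular": [0,0,0],"gripper": 0.04},{"linear": [0,0,3],"angular": [0,0,0],"gripper": 0.04},{"linear": [0,0,3.5],"angular": [0,0,0],"gripper": 0.04}]'

```text
time_s: 3.35
position: [0.5042, 0.1358, 0.0449]
tool_rot: [[-0.193, 0.981, 0.0], [0.981, 0.193, -0.0], [-0.0, 0.0, -1.0]]
ft_force: [-0.7, 1.3, 0.1]
grip_width: 0.044
```

Emit:
servo_tool --commands '[{"linear": [0,0,1],"angular": [0,0,0],"gripper": 0.04},{"linear": [0,0,2],"angular": [0,0,0],"gripper": 0.04},{"linear": [0,0,2],"angular": [0,0,0],"gripper": 0.04}]'

```text
time_s: 3.65
position: [0.5041, 0.1358, 0.0427]
tool_rot: [[-0.193, 0.981, -0.0], [0.981, 0.193, -0.0], [0.0, -0.0, -1.0]]
ft_force: [-0.2, -0.2, -0.6]
grip_width: 0.0444
```

Emit:
servo_tool --commands '[{"linear": [0,0,1],"angular": [0,0,0],"gripper": 0.04},{"linear": [0,0,1],"angular": [0,0,0],"gripper": 0.04}]'

```text
time_s: 3.85
position: [0.5041, 0.1358, 0.0417]
tool_rot: [[-0.193, 0.981, -0.0], [0.981, 0.193, 0.0], [0.0, -0.0, -1.0]]
ft_force: [0.9, -0.6, -0.4]
grip_width: 0.0446
```

Emit:
servo_tool --commands '[{"linear": [0,0,1],"angular": [0,0,0],"gripper": 0.04},{"linear": [0,0,1],"angular": [0,0,0],"gripper": 0.04}]'

```text
time_s: 4.05
position: [0.5041, 0.1358, 0.0407]
tool_rot: [[-0.193, 0.981, -0.0], [0.981, 0.193, -0.0], [0.0, -0.0, -1.0]]
ft_force: [0.4, -0.5, 0.1]
grip_width: 0.0441
```

Emit:
servo_tool --commands '[{"linear": [0,0,1],"angular": [0,0,0],"gripper": 0.04},{"linear": [0,0,1],"angular": [0,0,0],"gripper": 0.04}]'

```text
time_s: 4.25
position: [0.5041, 0.1358, 0.0397]
tool_rot: [[-0.193, 0.981, -0.0], [0.981, 0.193, -0.0], [0.0, -0.0, -1.0]]
ft_force: [0.8, 0.0, -0.4]
grip_width: 0.044
```

Emit:
servo_tool --commands '[{"linear": [0,0,1],"angular": [0,0,0],"gripper": 0.04},{"linear": [0,0,1],"angular": [0,0,0],"gripper": 0.04}]'

```text
time_s: 4.45
position: [0.5042, 0.1358, 0.039]
tool_rot: [[-0.193, 0.981, 0.0], [0.981, 0.193, 0.0], [-0.0, 0.0, -1.0]]
ft_force: [-0.4, -0.8, 2.2]
grip_width: 0.0444
```

Emit:
servo_tool --commands '[{"linear": [0,0,1],"angular": [0,0,0],"gripper": 0.04},{"linear": [0,0,1],"angular": [0,0,0],"gripper": 0.04}]'

```text
time_s: 4.65
position: [0.5042, 0.1358, 0.0389]
tool_rot: [[-0.193, 0.981, 0.001], [0.981, 0.193, -0.0], [-0.0, 0.001, -1.0]]
ft_force: [-3.6, -0.4, 14.1]
grip_width: 0.0442
```

Emit:
servo_tool --commands '[{"linear": [0,0,1],"angular": [0,0,0],"gripper": 0.04},{"linear": [0,0,1],"angular": [0,0,0],"gripper": 0.04}]'

```text
time_s: 4.85
position: [0.5043, 0.1358, 0.0388]
tool_rot: [[-0.193, 0.981, 0.001], [0.981, 0.193, -0.0], [-0.0, 0.001, -1.0]]
ft_force: [-6.4, -0.4, 24.2]
grip_width: 0.0444
```

Emit:
servo_tool --commands '[{"linear": [0,0,-4.1],"angular": [0,0,0],"gripper": 0.04},{"linear": [-4,0,-4.1],"angular": [0,0,0],"gripper": 0.04},{"linear": [-10,0,-4.1],"angular": [0,0,0],"gripper": 0.04},{"linear": [-15,0,-4.1],"angular": [0,0,0],"gripper": 0.04},{"linear": [-20,0,-4.1],"angular": [0,0,0],"gripper": 0.04},{"linear": [-26,0,-4.1],"angular": [0,0,0],"gripper": 0.04},{"linear": [-32,0,-4.1],"angular": [0,0,0],"gripper": 0.04},{"linear": [-39,0,-4.1],"angular": [0,0,0],"gripper": 0.04},{"linear": [-46,0,-4.1],"angular": [0,0,0],"gripper": 0.04},{"linear": [-53,0,-4.1],"angular": [0,0,0],"gripper": 0.04},{"linear": [-60,0,-4.1],"angular": [0,0,0],"gripper": 0.04},{"linear": [-67,0,-4.1],"angular": [0,0,0],"gripper": 0.04},{"linear": [-74,0,-4.1],"angular": [0,0,0],"gripper": 0.04},{"linear": [-80,0,-4.1],"angular": [0,0,0],"gripper": 0.04},{"linear": [-85,0,-4.1],"angular": [0,0,0],"gripper": 0.04},{"linear": [-89,0,-4.1],"angular": [0,0,0],"gripper": 0.04},{"linear": [-90,0,-4.1],"angular": [0,0,0],"gripper": 0.04}]'

```text
time_s: 6.55
position: [0.5217, 0.0471, 0.041]
tool_rot: [[-0.193, 0.981, 0.0], [0.981, 0.193, -0.0], [-0.0, 0.0, -1.0]]
ft_force: [-0.6, 1.2, -0.8]
grip_width: 0.0443
```

```bash
cat >> h.py <<'E'
def look(env,n='top',tag='x',x0=None,k=4,box=None):
    o=env.observe();where(o)
    p=env.get_image(n);M=c2w(p,o)
    c=proj(p,M,[[*x0[:2],.036]])[0]
    reg=np.zeros((384,512),bool)
    im=rblank(p,M,x0)>0;reg=cv2.dilate(im.astype(np.uint8),np.ones((15,15)))>0
    bm=darkmask(p['frame'],reg)
    bp,e=fit(rblank,p,M,bm,np.array(x0,float))
    print(n,'err',round(e,1),'rel',np.round(rel(bp,PP),2),'mask',bm.sum())
    if box is None: box=(165,110,335,255)
    overlay(p,M,bp,PP,f'pics/{tag}.png',box,k)
    return bp,p
def frompl(x,y,a,pp=PP):
    return np.r_[Rz(pp[2])@np.array([x,y])/1000+pp[:2],pp[2]+np.radians(a)]
E
python3 - <<'E'
from rig import env
from h import *
look(env,'top','t3',frompl(68,-22,0))
E
```

```text
t 6.55 plate xy [-30.36 -23.98] z 40.96 yawrel 179.99 F [-0.6  1.2 -0.8] w 44.3
top err 1013.5 rel [ 74.25 -26.36   0.45] mask 1827
```

View pics/t3.png

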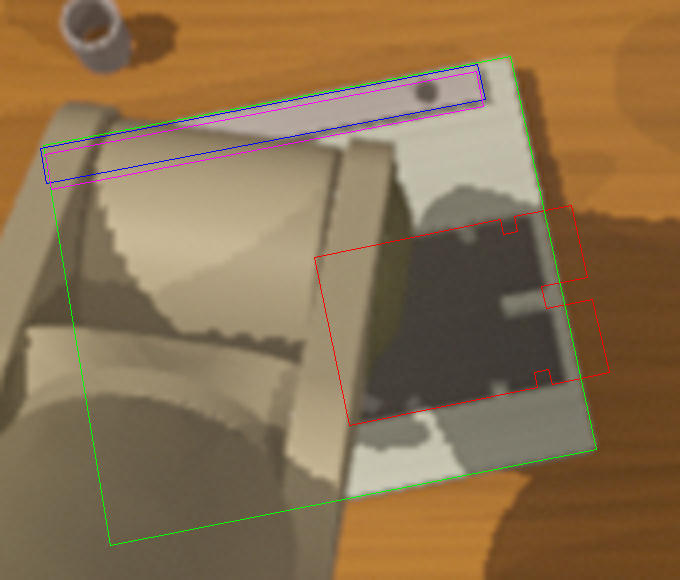

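The arm hides the rear of the blank. The visible slotted end is about 10 mm short of the free edge and square to it, as expected. I'll push on.

Emit:
servo_tool --commands '[{"linear": [-4,0,0],"angular": [0,0,0],"gripper": 0.04},{"linear": [-9,0,0],"angular": [0,0,0],"gripper": 0.04},{"linear": [-15,0,0],"angular": [0,0,0],"gripper": 0.04},{"linear": [-21,0,0],"angular": [0,0,0],"gripper": 0.04},{"linear": [-27,0,0],"angular": [0,0,0],"gripper": 0.04},{"linear": [-32,0,0],"angular": [0,0,0],"gripper": 0.04},{"linear": [-36,0,0],"angular": [0,0,0],"gripper": 0.04},{"linear": [-39,0,0],"angular": [0,0,0],"gripper": 0.04},{"linear": [-40.5,0,0],"angular": [0,0,0],"gripper": 0.04},{"linear": [-41,0,0],"angular": [0,0,0],"gripper": 0.04},{"linear": [-41,0,0],"angular": [0,0,0],"gripper": 0.04}]'

```text
time_s: 7.7
position: [0.5295, 0.0072, 0.041]
tool_rot: [[-0.193, 0.981, 0.0], [0.981, 0.193, -0.0], [-0.0, 0.0, -1.0]]
ft_force: [-1.4, 2.3, 1.9]
grip_width: 0.0444
```

```bash
python3 - <<'E'
from rig import env
from h import *
o=env.observe();where(o);move(o,10.6-20,-24,80,180);move(o,85,-82,80,90)
p=env.get_image('top');overlay(p,c2w(p),frompl(91.6,-24,0),PP,'pics/t4.png',(165,110,335,255))
E
```

```text
t 7.7 plate xy [ 10.28 -23.98] z 40.96 yawrel 180.02 F [-1.4  2.3  1.9] w 44.4
shift [ 19.7  -0.  -39. ] rot [0.01 0.01 0.02]
shift [-74.7 -58.  -39. ] rot [1.000e-02 1.000e-02 9.002e+01]
```

View pics/t4.png

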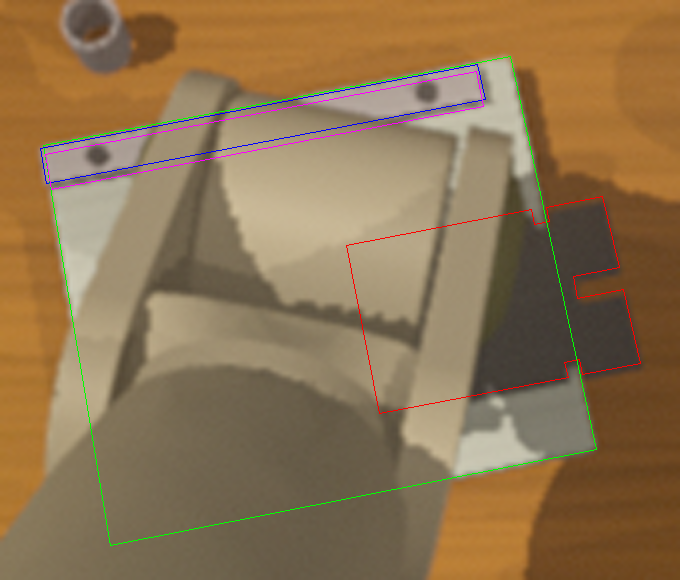

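Emit:
servo_tool --commands '[{"linear": [4,0,0],"angular": [0,0,0],"gripper": 0.04},{"linear": [6,0,-10],"angular": [0,0,0],"gripper": 0.04},{"linear": [6,-5,-30],"angular": [0,0,8],"gripper": 0.04},{"linear": [0,-15,-32],"angular": [0,0,16],"gripper": 0.04},{"linear": [-10,-25,-32],"angular": [0,0,24],"gripper": 0.04},{"linear": [-18,-35,-32],"angular": [0,0,32],"gripper": 0.04},{"linear": [-26,-45,-32],"angular": [0,0,40],"gripper": 0.04},{"linear": [-34,-55,-32],"angular": [0,0,48],"gripper": 0.04},{"linear": [-42,-65,-32],"angular": [0,0,56],"gripper": 0.04},{"linear": [-50,-69,-32],"angular": [0,0,64],"gripper": 0.04},{"linear": [-58,-69,-32],"angular": [0,0,72],"gripper": 0.04},{"linear": [-66,-69,-32],"angular": [0,0,80],"gripper": 0.04},{"linear": [-74.7,-69,-32],"angular": [0,0,88],"gripper": 0.04},{"linear": [-74.7,-69,-32],"angular": [0,0,90],"gripper": 0.04},{"linear": [-74.7,-69,-32],"angular": [0,0,90],"gripper": 0.04}]'

```text
time_s: 9.25
position: [0.4764, -0.0795, 0.0735]
tool_rot: [[0.981, 0.193, 0.001], [0.193, -0.981, -0.0], [0.001, 0.001, -1.0]]
ft_force: [0.5, 0.2, -0.4]
grip_width: 0.0443
```

```bash
python3 - <<'E'
from rig import env
from h import *
o=env.observe();where(o);move(o,85,-93,41,90)
p=env.get_image('wrist');overlay(p,c2w(p,o),frompl(91.3,-24,0),PP,'pics/w5.png',(0,0,512,384),1)
E
```

```text
t 9.25 plate xy [ 85.14 -92.83] z 73.55 yawrel 90.0 F [ 0.5  0.2 -0.4] w 44.3
shift [-0.2 -0.2 32.5] rot [ 0.04 -0.04  0.  ]
```

View pics/w5.png

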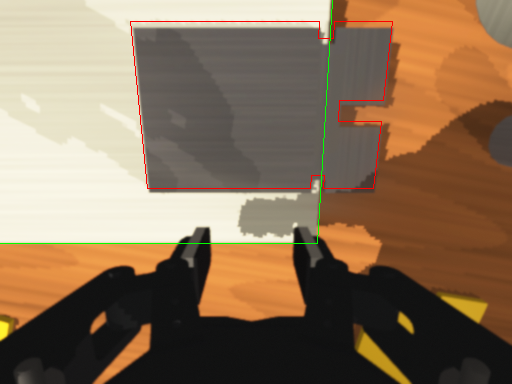

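Emit:
servo_tool --commands '[{"linear": [0,0,15],"angular": [0,0,0],"gripper": 0.04},{"linear": [0,0,28],"angular": [0,0,0],"gripper": 0.04},{"linear": [0,0,32.5],"angular": [0,0,0],"gripper": 0.04},{"linear": [5,0,32.5],"angular": [0,0,0],"gripper": 0.04},{"linear": [9,0,32.5],"angular": [0,0,0],"gripper": 0.04},{"linear": [13,0,32.5],"angular": [0,0,0],"gripper": 0.04},{"linear": [18,0,32.5],"angular": [0,0,0],"gripper": 0.04},{"linear": [24,0,32.5],"angular": [0,0,0],"gripper": 0.04},{"linear": [30,0,32.5],"angular": [0,0,0],"gripper": 0.04},{"linear": [36,0,32.5],"angular": [0,0,0],"gripper": 0.04},{"linear": [42,0,32.5],"angular": [0,0,0],"gripper": 0.04},{"linear": [48,0,32.5],"angular": [0,0,0],"gripper": 0.04},{"linear": [54,0,32.5],"angular": [0,0,0],"gripper": 0.04},{"linear": [59,0,32.5],"angular": [0,0,0],"gripper": 0.04},{"linear": [63,0,32.5],"angular": [0,0,0],"gripper": 0.04},{"linear": [66,0,32.5],"angular": [0,0,0],"gripper": 0.04},{"linear": [68,0,32.5],"angular": [0,0,0],"gripper": 0.04},{"linear": [69,0,32.5],"angular": [0,0,0],"gripper": 0.04}]'

```text
time_s: 11.1
position: [0.544, -0.066, 0.0404]
tool_rot: [[0.981, 0.193, -0.0], [0.193, -0.981, 0.0], [-0.0, -0.0, -1.0]]
ft_force: [-2.8, 0.3, 1.2]
grip_width: 0.0445
```

```bash
python3 - <<'E'
from rig import env
from h import *
o=env.observe();where(o);
p=env.get_image('wrist');overlay(p,c2w(p,o),frompl(91.3,33,0),PP,'pics/w6.png',(0,0,512,384),1)
E
```

```text
t 11.1 plate xy [ 84.93 -23.9 ] z 40.38 yawrel 90.02 F [-2.8  0.3  1.2] w 44.5
```

View pics/w6.png

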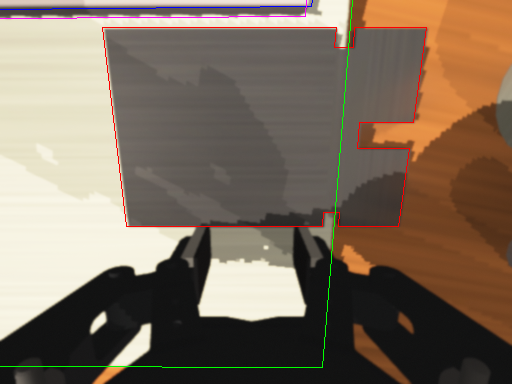

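The blank is square, with about 6 mm left to the fence (fence line at rows 8–15, blank's fence side at row 28).

Emit:
servo_tool --commands '[{"linear": [2,0,0],"angular": [0,0,0],"gripper": 0.04},{"linear": [3.5,0,0],"angular": [0,0,0],"gripper": 0.04},{"linear": [4.5,0,0],"angular": [0,0,0],"gripper": 0.04},{"linear": [5,0,0],"angular": [0,0,0],"gripper": 0.04},{"linear": [5,0,0],"angular": [0,0,0],"gripper": 0.04}]'

```text
time_s: 11.65
position: [0.5489, -0.0651, 0.0404]
tool_rot: [[0.981, 0.193, 0.0], [0.193, -0.981, 0.0], [0.0, 0.0, -1.0]]
ft_force: [-1.8, -0.0, 0.8]
grip_width: 0.0445
```

Emit:
servo_tool --commands '[{"linear": [0.5,0,0],"angular": [0,0,0],"gripper": 0.04},{"linear": [1,0,0],"angular": [0,0,0],"gripper": 0.04},{"linear": [1,0,0],"angular": [0,0,0],"gripper": 0.04}]'

```text
time_s: 11.95
position: [0.5498, -0.0649, 0.0404]
tool_rot: [[0.981, 0.193, 0.0], [0.193, -0.981, 0.0], [0.0, 0.0, -1.0]]
ft_force: [-2.1, -0.5, 1.4]
grip_width: 0.0443
```

Emit:
servo_tool --commands '[{"linear": [0.5,0,0],"angular": [0,0,0],"gripper": 0.04},{"linear": [1,0,0],"angular": [0,0,0],"gripper": 0.04},{"linear": [1,0,0],"angular": [0,0,0],"gripper": 0.04}]'

```text
time_s: 12.25
position: [0.5504, -0.0647, 0.0404]
tool_rot: [[0.981, 0.193, -0.001], [0.193, -0.981, -0.0], [-0.001, -0.0, -1.0]]
ft_force: [-4.6, -0.9, 1.7]
grip_width: 0.0441
```

Emit:
servo_tool --commands '[{"linear": [0.5,0,0],"angular": [0,0,0],"gripper": 0.04},{"linear": [1,0,0],"angular": [0,0,0],"gripper": 0.04},{"linear": [1,0,0],"angular": [0,0,0],"gripper": 0.04}]'

```text
time_s: 12.55
position: [0.5506, -0.0647, 0.0403]
tool_rot: [[0.981, 0.193, -0.003], [0.193, -0.981, -0.0], [-0.003, -0.0, -1.0]]
ft_force: [-9.0, -2.3, 4.6]
grip_width: 0.0441
```

Emit:
servo_tool --commands '[{"linear": [0.5,0,0],"angular": [0,0,0],"gripper": 0.04},{"linear": [1,0,0],"angular": [0,0,0],"gripper": 0.04},{"linear": [1,0,0],"angular": [0,0,0],"gripper": 0.04}]'

```text
time_s: 12.85
position: [0.5507, -0.0646, 0.0403]
tool_rot: [[0.981, 0.193, -0.005], [0.193, -0.981, -0.0], [-0.005, -0.001, -1.0]]
ft_force: [-12.5, -4.4, 5.7]
grip_width: 0.0442
```

```bash
python3 - <<'E'
from rig import env
from h import *
o=env.observe();where(o);
p=env.get_image('wrist');overlay(p,c2w(p,o),frompl(91.3,39,0),PP,'pics/w7.png',(80,0,480,250),2)
E
```

```text
t 12.85 plate xy [ 84.88 -17.  ] z 40.27 yawrel 90.03 F [-12.5  -4.4   5.7] w 44.2
```

View pics/w7.png

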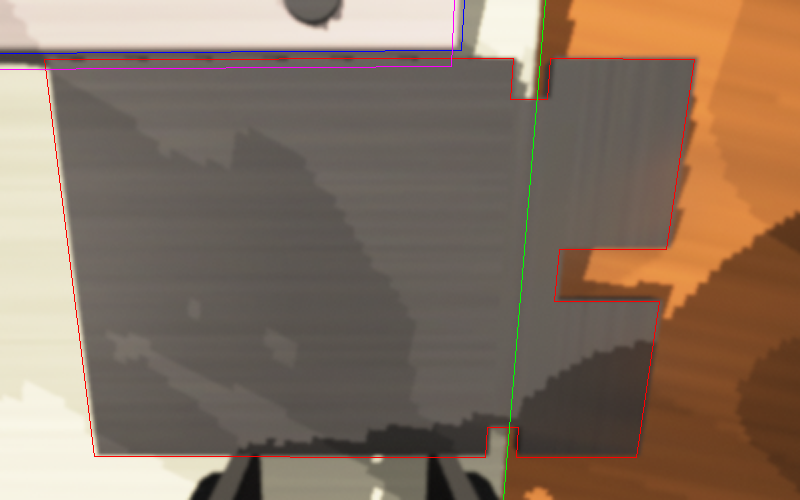

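Flush: the blank's fence side and the fence foot coincide, and 12 N builds up evenly. The notches are about 2–3 mm short of the edge. I'll back off, lift and look straight down at the edge.

Emit:
servo_tool --commands '[{"linear": [-4,0,0],"angular": [0,0,0],"gripper": 0.04},{"linear": [-10,0,0],"angular": [0,0,0],"gripper": 0.04},{"linear": [-12,0,-15],"angular": [0,0,0],"gripper": 0.04},{"linear": [-20,15,-45],"angular": [0,0,0],"gripper": 0.04},{"linear": [-30,35,-80],"angular": [0,0,0],"gripper": 0.04},{"linear": [-40,45,-100],"angular": [0,0,0],"gripper": 0.04},{"linear": [-40,45,-100],"angular": [0,0,0],"gripper": 0.04},{"linear": [-40,45,-100],"angular": [0,0,0],"gripper": 0.04}]'

```text
time_s: 13.7
position: [0.5221, -0.1161, 0.1402]
tool_rot: [[0.981, 0.192, 0.001], [0.192, -0.981, 0.0], [0.001, 0.0, -1.0]]
ft_force: [0.2, 0.7, -0.7]
grip_width: 0.0443
```

```bash
python3 - <<'E'
from rig import env
from h import *
import pickle
o=env.observe();where(o)
p=env.get_image('wrist');overlay(p,c2w(p,o),frompl(92,39,0),PP,'pics/w8.png',(0,0,512,384),1)
t=env.get_image('top');overlay(t,c2w(t),frompl(92,39,0),PP,'pics/t8.png',(165,110,335,255))
s=env.get_image('scene');overlay(s,c2w(s),frompl(92,39,0),PP,'pics/s8.png',(155,145,345,275))
pickle.dump((o,p,t,s),open('o8.pkl','wb'))
E
```

```text
t 13.7 plate xy [129.84 -54.96] z 140.22 yawrel 89.98 F [ 0.2  0.7 -0.7] w 44.3
```

View pics/w8.png

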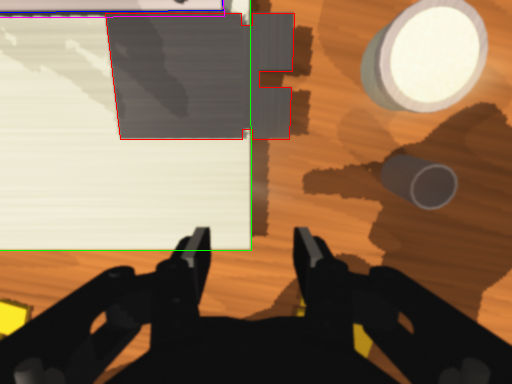

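View pics/t8.png

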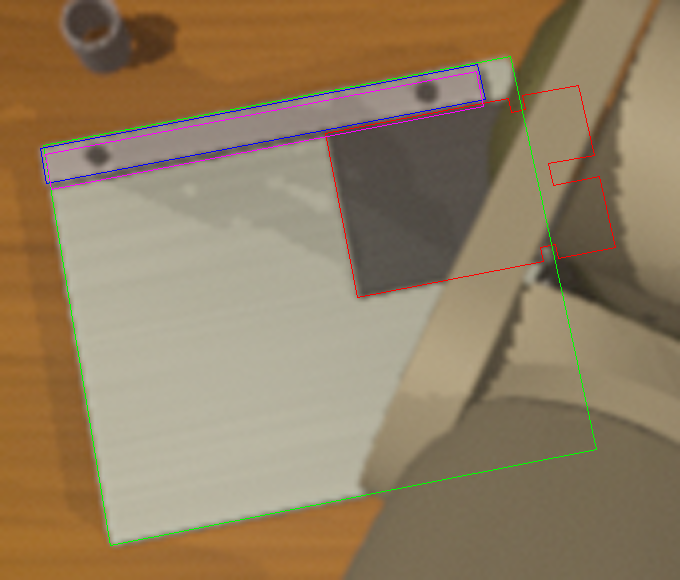

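View pics/s8.png

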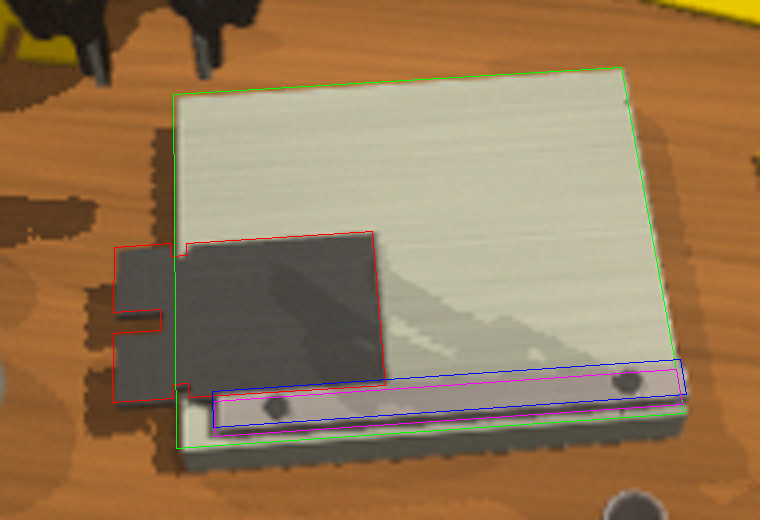

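```bash
cat >> h.py <<'E'
def subedge(g,pts,nrm,half=5):
    """max-gradient subpixel position along nrm at each pt"""
    out=[]
    ts=np.arange(-half,half+.01,.1)
    for q in pts:
        s=q+ts[:,None]*nrm
        v=cv2.remap(g,s[:,0].astype(np.float32)[None],s[:,1].astype(np.float32)[None],cv2.INTER_LINEAR)[0]
        v=cv2.GaussianBlur(v[None],(1,1),0)[0] if 0 else np.convolve(v,np.ones(9)/9,'same')
        d=np.abs(np.gradient(v));d[:10]=0;d[-10:]=0
        k=np.argmax(d);w_=d[max(0,k-12):k+13];t_=ts[max(0,k-12):k+13]
        out.append(q+nrm*((w_*t_).sum()/w_.sum()))
    return np.array(out)
def edge_off(p,M,A,B,z,pp,guess,n=25,half=5):
    """plate-frame segment A-B (mm) at height z; returns measured points in plate frame mm"""
    g=cv2.cvtColor(p['frame'],cv2.COLOR_BGR2GRAY).astype(np.float32)
    s=np.linspace(0,1,n)[:,None];P=(1-s)*np.array(A,float)+s*np.array(B,float)
    W=np.c_[(P/1000)@Rz(pp[2]).T+pp[:2],np.full(n,z)]
    uv=proj(p,M,W);d=uv[-1]-uv[0];d/=np.linalg.norm(d);nr=np.array([-d[1],d[0]])
    e=subedge(g,uv,nr,half);X=unproj(p,M,e,z)[:,:2]
    return ((X-pp[:2])@Rz(pp[2]))*1000
E
python3 - <<'E'
from h import *
import pickle
o,p,t,s=pickle.load(open('o8.pkl','rb'));M=c2w(p,o)
f=lambda n,a:print(n,np.round(np.median(a,0),2),'slope deg',np.round(np.degrees(np.polyfit(*( (a[:,1],a[:,0]) if np.ptp(a[:,1])>np.ptp(a[:,0]) else (a[:,0],a[:,1])),1)[0]),2))
print('wrist')
f('plate edge',edge_off(p,M,(130,-100),(130,-20),.03,PP,0))
f('slot end lo',edge_off(p,M,(162,-3),(162,28),.036,PP,0))
f('slot end hi',edge_off(p,M,(162,50),(162,80),.036,PP,0))
f('plain end',edge_off(p,M,(22,0),(22,75),.036,PP,0))
f('-y side',edge_off(p,M,(30,-7),(115,-7),.036,PP,0))
f('fence side out',edge_off(p,M,(138,85),(157,85),.036,PP,0))
f('fence foot',edge_off(p,M,(-20,85),(18,85),.03,PP,0))
f('plate -y',edge_off(p,M,(20,-110),(90,-110),.03,PP,0))
print('top');M=c2w(t)
f('plain end',edge_off(t,M,(22,0),(22,75),.036,PP,0))
f('-y side',edge_off(t,M,(30,-7),(75,-7),.036,PP,0))
f('fence foot',edge_off(t,M,(-110,85),(10,85),.03,PP,0,half=3))
f('plate -x',edge_off(t,M,(-130,-90),(-130,70),.03,PP,0))
print('scene');M=c2w(s)
f('plate edge',edge_off(s,M,(130,-100),(130,-20),.03,PP,0))
f('slot end lo',edge_off(s,M,(162,-3),(162,28),.036,PP,0))
f('slot end hi',edge_off(s,M,(162,50),(162,80),.036,PP,0))
f('plain end',edge_off(s,M,(22,0),(22,75),.036,PP,0))
E
```

```text
wrist
plate edge [129. -60.] slope deg -0.05
slot end lo [161.98  12.5 ] slope deg 0.4
slot end hi [161.93  65.  ] slope deg 1.37
plain end [22.1 37.5] slope deg -0.01
-y side [72.53 -6.5 ] slope deg -0.06
fence side out [147.5   85.24] slope deg -1.04
fence foot [-0.86 85.92] slope deg -0.15
plate -y [  55.09 -108.81] slope deg -1.38
top
plain end [22.7 37.5] slope deg -0.22
-y side [52.5  -7.52] slope deg 3.29
fence foot [-50.    85.12] slope deg -0.82
plate -x [-130.09  -10.  ] slope deg -0.15
scene
plate edge [128.1  -59.88] slope deg 0.88
slot end lo [160.74  12.6 ] slope deg 2.31
slot end hi [160.7   64.64] slope deg -7.55
plain end [20.89 37.48] slope deg -0.21
```

The overhang is 32.95 mm by the wrist view, 32.6 by the scene view and about 32.8 by the top view. It needs another ~2.1 mm. Going behind the plain end.

Emit:
servo_tool --commands '[{"linear": [7,-11,5],"angular": [0,0,-8],"gripper": 0.04},{"linear": [14,-22,10],"angular": [0,0,-16],"gripper": 0.04},{"linear": [22,-33,15],"angular": [0,0,-24],"gripper": 0.04},{"linear": [30,-44,20],"angular": [0,0,-32],"gripper": 0.04},{"linear": [38,-55,25],"angular": [0,0,-40],"gripper": 0.04},{"linear": [46,-66,30],"angular": [0,0,-48],"gripper": 0.04},{"linear": [54,-77,36],"angular": [0,0,-56],"gripper": 0.04},{"linear": [62,-88,42],"angular": [0,0,-64],"gripper": 0.04},{"linear": [70,-100,48],"angular": [0,0,-72],"gripper": 0.04},{"linear": [79,-115,55],"angular": [0,0,-80],"gripper": 0.04},{"linear": [89,-129.8,62],"angular": [0,0,-88],"gripper": 0.04},{"linear": [89,-129.8,65],"angular": [0,0,-90],"gripper": 0.04},{"linear": [89,-129.8,65],"angular": [0,0,-90],"gripper": 0.04},{"linear": [89,-129.8,65],"angular": [0,0,-90],"gripper": 0.04}]'

```text
time_s: 15.25
position: [0.5842, 0.0286, 0.0748]
tool_rot: [[-0.192, 0.981, -0.001], [0.981, 0.192, 0.0], [0.0, -0.001, -1.0]]
ft_force: [-0.3, -0.4, -0.3]
grip_width: 0.0445
```

```bash
python3 - <<'E'
from rig import env
from h import *
o=env.observe();where(o);move(o,0,34,41,180)
p=env.get_image('wrist');overlay(p,c2w(p,o),frompl(92,39,0),PP,'pics/w9.png',(0,0,512,384),1)
E
```

```text
t 15.25 plate xy [-0.19 33.83] z 74.84 yawrel 179.97 F [-0.3 -0.4 -0.3] w 44.5
shift [-0.2  0.2 33.8] rot [-0.06 -0.02 -0.03]
```

View pics/w9.png

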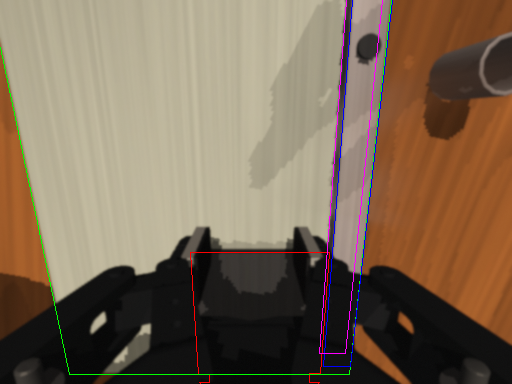

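Emit:
servo_tool --commands '[{"linear": [0,0,12],"angular": [0,0,0],"gripper": 0.04},{"linear": [0,0,22],"angular": [0,0,0],"gripper": 0.04},{"linear": [0,0,29],"angular": [0,0,0],"gripper": 0.04},{"linear": [0,0,33],"angular": [0,0,0],"gripper": 0.04},{"linear": [0,0,33.8],"angular": [0,0,0],"gripper": 0.04},{"linear": [-5,0,33.8],"angular": [0,0,0],"gripper": 0.04},{"linear": [-8,0,33.8],"angular": [0,0,0],"gripper": 0.04},{"linear": [-10,0,33.8],"angular": [0,0,0],"gripper": 0.04},{"linear": [-10,0,33.8],"angular": [0,0,0],"gripper": 0.04}]'

```text
time_s: 16.2
position: [0.5865, 0.0183, 0.0419]
tool_rot: [[-0.193, 0.981, 0.001], [0.981, 0.193, 0.0], [-0.0, 0.001, -1.0]]
ft_force: [0.2, -0.4, -0.5]
grip_width: 0.0445
```

```bash
python3 - <<'E'
from rig import env
from h import *
o=env.observe();where(o)
E
```

```text
t 16.2 plate xy [10.46 34.11] z 41.88 yawrel 179.99 F [ 0.2 -0.4 -0.5] w 44.5
```

Emit:
servo_tool --commands '[{"linear": [-0.5,0,0.5],"angular": [0,0,0],"gripper": 0.04},{"linear": [-0.8,0,0.5],"angular": [0,0,0],"gripper": 0.04},{"linear": [-0.8,0,0.5],"angular": [0,0,0],"gripper": 0.04}]'

```text
time_s: 16.5
position: [0.5865, 0.018, 0.0412]
tool_rot: [[-0.193, 0.981, 0.0], [0.981, 0.193, 0.0], [0.0, 0.0, -1.0]]
ft_force: [-1.0, 2.4, 2.1]
grip_width: 0.0443
```

Emit:
servo_tool --commands '[{"linear": [-0.4,0,0],"angular": [0,0,0],"gripper": 0.04},{"linear": [-0.8,0,0],"angular": [0,0,0],"gripper": 0.04},{"linear": [-1.2,0,0],"angular": [0,0,0],"gripper": 0.04},{"linear": [-1.2,0,0],"angular": [0,0,0],"gripper": 0.04}]'

```text
time_s: 16.9
position: [0.5867, 0.0166, 0.0411]
tool_rot: [[-0.193, 0.981, -0.0], [0.981, 0.193, 0.0], [0.0, -0.0, -1.0]]
ft_force: [-0.6, 3.9, 2.0]
grip_width: 0.0443
```

```bash
python3 - <<'E'
from rig import env
from h import *
import pickle
o=env.observe();where(o)
t=env.get_image('top');s=env.get_image('scene')
pickle.dump((t,s),open('o10.pkl','wb'))
overlay(t,c2w(t),None,PP,'pics/t10.png',(165,110,335,255))
f=lambda n,a:print(n,np.round(np.median(a,0),2),np.round(a.std(0),2))
M=c2w(s)
f('plate edge',edge_off(s,M,(128,-100),(128,-20),.03,PP,0,half=3))
f('slot end lo',edge_off(s,M,(163,0),(163,24),.036,PP,0,half=3))
f('slot end hi',edge_off(s,M,(163,52),(163,78),.036,PP,0,half=3))
M=c2w(t)
f('top plate edge',edge_off(t,M,(130,-100),(130,-20),.03,PP,0,half=4))
f('slot end lo',edge_off(t,M,(164,0),(164,24),.036,PP,0,half=4))
f('slot end hi',edge_off(t,M,(164,52),(164,78),.036,PP,0,half=4))
E
```

```text
t 16.9 plate xy [12.12 33.99] z 41.14 yawrel 180.01 F [-0.6  3.9  2. ] w 44.3
plate edge [128.15 -60.02] [ 0.36 24.05]
slot end lo [162.69  12.04] [0.24 7.21]
slot end hi [162.54  65.01] [0.2  7.82]
top plate edge [129.85 -60.01] [ 0.35 24.04]
slot end lo [163.92  12.  ] [0.28 7.21]
slot end hi [163.93  65.03] [1.2  7.83]
```

View pics/t10.png

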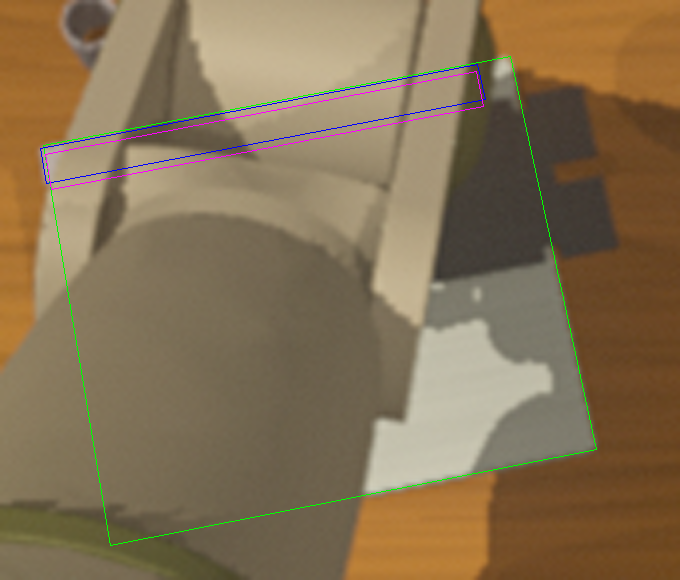

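Emit:
servo_tool --commands '[{"linear": [-0.3,0,0],"angular": [0,0,0],"gripper": 0.04},{"linear": [-0.5,0,0],"angular": [0,0,0],"gripper": 0.04},{"linear": [-0.5,0,0],"angular": [0,0,0],"gripper": 0.04}]'

```text
time_s: 17.3
position: [0.5868, 0.0161, 0.0411]
tool_rot: [[-0.193, 0.981, 0.0], [0.981, 0.193, -0.0], [-0.0, 0.0, -1.0]]
ft_force: [-0.8, 2.9, 2.1]
grip_width: 0.0446
```

Emit:
servo_tool --commands '[{"linear": [4,0,0],"angular": [0,0,0],"gripper": 0.04},{"linear": [10,0,-5],"angular": [0,0,0],"gripper": 0.04},{"linear": [12,-10,-25],"angular": [0,0,0],"gripper": 0.04},{"linear": [5,-22,-40],"angular": [0,0,8],"gripper": 0.04},{"linear": [-10,-31,-45],"angular": [0,0,16],"gripper": 0.04},{"linear": [-22,-40,-52],"angular": [0,0,24],"gripper": 0.04},{"linear": [-34,-49,-59],"angular": [0,0,32],"gripper": 0.04},{"linear": [-46,-58,-66],"angular": [0,0,40],"gripper": 0.04},{"linear": [-58,-67,-73],"angular": [0,0,48],"gripper": 0.04},{"linear": [-70,-76,-80],"angular": [0,0,56],"gripper": 0.04},{"linear": [-82,-83,-87],"angular": [0,0,64],"gripper": 0.04},{"linear": [-94,-90,-94],"angular": [0,0,72],"gripper": 0.04},{"linear": [-106,-95,-99],"angular": [0,0,80],"gripper": 0.04},{"linear": [-117,-99,-99],"angular": [0,0,88],"gripper": 0.04},{"linear": [-117,-99,-99],"angular": [0,0,90],"gripper": 0.04},{"linear": [-117,-99,-99],"angular": [0,0,90],"gripper": 0.04},{"linear": [-117,-99,-99],"angular": [0,0,90],"gripper": 0.04}]'

```text
time_s: 19.0
position: [0.5122, -0.1176, 0.1402]
tool_rot: [[0.981, 0.194, -0.0], [0.194, -0.981, -0.0], [-0.0, 0.0, -1.0]]
ft_force: [-0.2, 0.4, 0.1]
grip_width: 0.0448
```

```bash
cat > chk.py <<'E'
from rig import env
from h import *
import sys
tag=sys.argv[1]
o=env.observe();where(o)
p=env.get_image('wrist');t=env.get_image('top');s=env.get_image('scene')
overlay(p,c2w(p,o),None,PP,f'pics/w{tag}.png',(60,0,380,170),2)
cv2.imwrite(f'pics/wr{tag}.png',cv2.resize(p['frame'][0:160,90:320],None,fx=3.4,fy=3.4,interpolation=cv2.INTER_CUBIC))
f=lambda n,a:print(n,np.round(np.median(a,0),2),np.round(a.std(0),2),'deg',np.round(np.degrees(np.polyfit(*((a[:,1],a[:,0]) if np.ptp(a[:,1])>np.ptp(a[:,0]) else (a[:,0],a[:,1])),1)[0]),2))
for n,q in(('wrist',p),('top',t),('scene',s)):
    M=c2w(q,o);print(n);g=lambda *a:f(a[0],edge_off(q,M,a[1],a[2],a[3],PP,0,half=4))
    g('plate edge',(129,-100),(129,-20),.03)
    g('plate -x',(-130,-90),(-130,70),.03)
    g('slot lo',(164,-1),(164,26),.036);g('slot hi',(164,52),(164,78),.036)
    g('plain',(24.5,0),(24.5,72),.036)
    g('-y side',(32,-7),(110,-7),.036)
    g('fence side out',(140,85),(157,85),.036)
    g('fence foot',(-60,85),(15,85),.03)
E
python3 chk.py 11
```

```text
t 19.0 plate xy [129.41 -64.98] z 140.25 yawrel 90.1 F [-0.2  0.4  0.1] w 44.8
wrist
plate edge [129.38 -60.  ] [ 0.06 24.04] deg -0.04
 ** On entry to DLASCL parameter number  4 had an illegal value
 ** On entry to DLASCL parameter number  4 had an illegal value
 ** On entry to DLASCL parameter number  4 had an illegal value
 ** On entry to DLASCL parameter number  4 had an illegal value
 ** On entry to DLASCL parameter number  5 had an illegal value
 ** On entry to DLASCL parameter number  4 had an illegal valueh.py:94: RuntimeWarning: invalid value encountered in scalar divide
  out.append(q+nrm*((w_*t_).sum()/w_.sum()))
Traceback (most recent call last):
  File "chk.py", line 13, in <module>
    g('plate -x',(-130,-90),(-130,70),.03)
    ~^^^^^^^^^^^^^^^^^^^^^^^^^^^^^^^^^^^^^
  File "chk.py", line 11, in <lambda>
    M=c2w(q,o);print(n);g=lambda *a:f(a[0],edge_off(q,M,a[1],a[2],a[3],PP,0,half=4))
                                    ~^^^^^^^^^^^^^^^^^^^^^^^^^^^^^^^^^^^^^^^^^^^^^^^
  File "chk.py", line 9, in <lambda>
    f=lambda n,a:print(n,np.round(np.median(a,0),2),np.round(a.std(0),2),'deg',np.round(np.degrees(np.polyfit(*((a[:,1],a[:,0]) if np.ptp(a[:,1])>np.ptp(a[:,0]) else (a[:,0],a[:,1])),1)[0]),2))
                                                                                                   ~~~~~~~~~~^^^^^^^^^^^^^^^^^^^^^^^^^^^^^^^^^^^^^^^^^^^^^^^^^^^^^^^^^^^^^^^^^^^^^^^^^^^^
numpy.linalg.LinAlgError: SVD did not converge in Linear Least Squares
```

View pics/wr11.png

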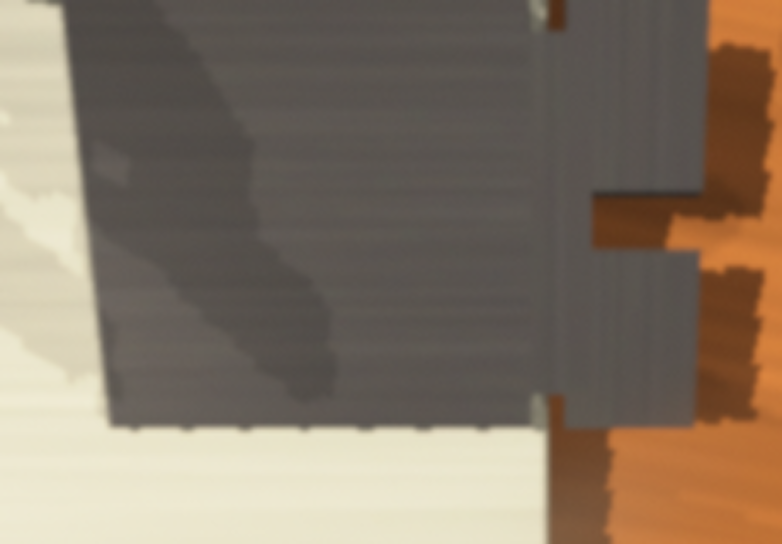

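The notch spans columns 530–566 and the edge is at 548, so it is centred. I'll shift the camera to see the fence as well.

Emit:
servo_tool --commands '[{"linear": [15,0,0],"angular": [0,0,0],"gripper": 0.04},{"linear": [30,0,0],"angular": [0,0,0],"gripper": 0.04},{"linear": [30,0,0],"angular": [0,0,0],"gripper": 0.04},{"linear": [30,0,0],"angular": [0,0,0],"gripper": 0.04}]'

```text
time_s: 19.55
position: [0.5413, -0.1118, 0.1399]
tool_rot: [[0.981, 0.194, -0.001], [0.194, -0.981, 0.0], [-0.001, -0.0, -1.0]]
ft_force: [0.6, 0.8, 0.4]
grip_width: 0.0443
```

```bash
sed -i 's/^f=lambda/def f(n,a):\n  a=a[np.isfinite(a).all(1)]\n  if len(a)<5: return\n  print/; s/print n,a:print(/print(/' chk.py; sed -i 's/\[0:160,90:320\]/[0:170,90:320]/' chk.py; sed -n 8,14p chk.py; python3 chk.py 12 2>&1 | grep -v DLA
```

```text
cv2.imwrite(f'pics/wr{tag}.png',cv2.resize(p['frame'][0:170,90:320],None,fx=3.4,fy=3.4,interpolation=cv2.INTER_CUBIC))
def f(n,a):
  a=a[np.isfinite(a).all(1)]
  if len(a)<5: return
  print(n,np.round(np.median(a,0),2),np.round(a.std(0),2),'deg',np.round(np.degrees(np.polyfit(*((a[:,1],a[:,0]) if np.ptp(a[:,1])>np.ptp(a[:,0]) else (a[:,0],a[:,1])),1)[0]),2))
for n,q in(('wrist',p),('top',t),('scene',s)):
    M=c2w(q,o);print(n);g=lambda *a:f(a[0],edge_off(q,M,a[1],a[2],a[3],PP,0,half=4))
h.py:94: RuntimeWarning: invalid value encountered in scalar divide
  out.append(q+nrm*((w_*t_).sum()/w_.sum()))
t 19.55 plate xy [129.34 -35.28] z 139.88 yawrel 90.07 F [0.6 0.8 0.4] w 44.3
wrist
plate edge [129.28 -60.  ] [ 0.06 24.04] deg 0.02
slot lo [164.31  12.5 ] [0.49 8.11] deg -0.22
slot hi [164.55  64.98] [0.36 7.81] deg 0.2
plain [24.62 35.99] [ 0.13 21.63] deg -0.07
-y side [71.05 -6.31] [2.342e+01 2.000e-02] deg 0.0
fence side out [148.49  85.65] [5.11 0.33] deg -0.94
fence foot [-22.37  85.84] [22.53  0.28] deg 0.16
top
plate edge [129.45 -59.97] [ 3.28 24.01] deg -2.78
plate -x [-130.1  -10. ] [ 0.22 48.08] deg -0.16
slot lo [168.95  12.67] [2.07 8.12] deg 1.49
slot hi [169.24  65.18] [0.33 7.82] deg 1.07
plain [25.21 36.  ] [ 0.24 21.63] deg -0.01
-y side [70.94 -7.36] [23.43  3.8 ] deg -1.01
fence side out [148.32  82.19] [5.1  3.77] deg -3.93
fence foot [-22.5   84.91] [22.54  1.33] deg -0.32
scene
plate edge [128.07 -59.94] [ 0.45 24.01] deg 0.87
plate -x [-131.38  -10.2 ] [ 0.59 48.04] deg -0.38
slot lo [163.03  12.59] [2.02 8.08] deg 2.13
slot hi [162.73  64.62] [2.43 7.87] deg -5.7
plain [23.25 35.98] [ 0.22 21.63] deg -0.07
-y side [70.98 -5.63] [23.42  0.23] deg -0.01
fence side out [148.41  86.65] [5.13 0.44] deg -4.83
fence foot [-22.64  80.58] [22.58  0.88] deg -0.84
```

View pics/wr12.png

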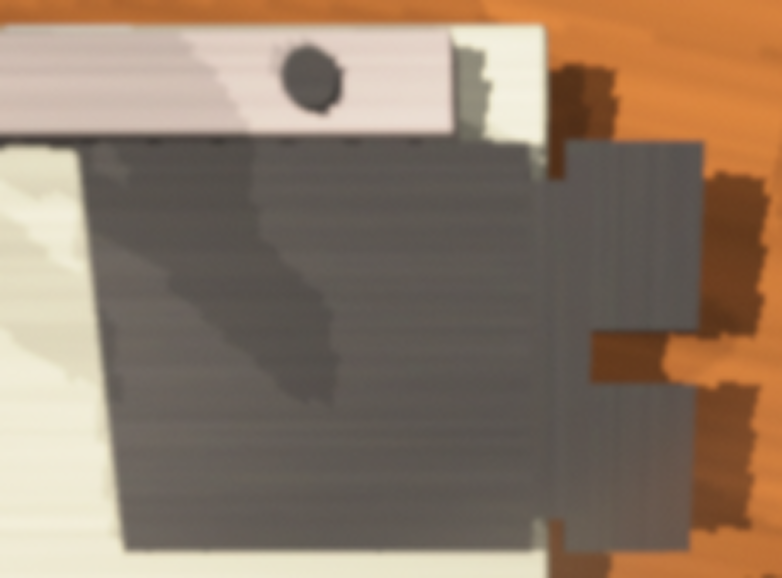

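```bash
python3 - <<'E'
from rig import env
print(env.close_job())
E
```

```text
the job is handed in; nothing more can be done
None
```

The steel blank lies flush along the fence with its slotted end overhanging the free edge by about 35 mm. I handed the job in at about 19.7 s, with the gripper well clear of everything.

I pushed the blank along the plate with two fingertips on its plain end. I then pushed its long side against the fence until the force rose to about 12 N, and finished with a nudge of about 2 mm on the plain end. It was only ever slid.

| Last check | Result |
|---|---|
| Overhang, wrist view | 35.0–35.3 mm |
| Overhang, top view | 35.3 mm (from the plain end) |
| Overhang, scene view | 34.6–34.9 mm |
| Long side against the fence | within about 0.2 mm (wrist view) |
| Skew to the plate | under 0.1° |
| Notches | centred on the free edge |

- **Disagreement between views:** the arm partly hid the blank's slotted end in the top view, so I ignored that reading (about 169 mm in plate coordinates, clearly wrong). The scene camera's fence-foot reading (80.6 mm) and the angles it gave for the slotted end were also off, so I trusted the wrist view there.
- **Bystanders:** I kept the moves clear of the tin and the two offcuts, and no contact showed in the forces, but I did not re-measure their positions.

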